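Put the repaired speaker drivers on their burn-in docks

ROBOT

A 6-joint arm with a two-finger parallel gripper is mounted at the origin on the work surface. World frame = base frame: x ahead of the robot, y to its left, z up, the work surface at z = 0. Lengths are in m, angles in rad, forces in N, time in s.
With the tool pointing down it reaches from about 0.375 to 0.9 m from the base axis. Payload 3.1 kg.
Tool frame: the origin (TCP) lies on the centre line of the jaws, within the pads' length; the fingertips stand 14 mm ahead of it and the grasp point (between the pads) lies 5 mm behind it; z points along the fingers, y is the line along which they close (so a half turn about z gives the same grasp; the last joint's range is limited). The gripper opens to 87 mm and grips with 3 to 60 N. Pads are 19 mm wide; open, the fingers measure 117 mm over their backs; the gripper's body (75 mm by 190 mm) begins 51 mm behind the grasp point.
Start: joints at [1.121, 0.527, 1.433, -0, 1.181, -0.178], TCP at [0.168, 0.602, 0.203] pointing down, gripper open.
Joint ranges: [-3.08, 3.08], [-0.75, 2.2], [0.22, 2.44], [-1.43, 4.57], [0, 2.65], [-2.85, 2.85]. Speed limits (rad/s): [2.79, 2.79, 3.14, 3.14, 3.14, 3.14].

INTERFACE

Orientations are given as a unit quaternion [x, y, z, w].
In Python, from rig import robot gives the robot as it stands.
- The arm moves only by the tool move_arm, never from a script. Its argument "commands" is a list of rows, each an object with "hand": the finger opening in cm, from 0 to 8.7; "travel": the shift along the tool's x, y, z in cm, a list of three; "twist": the turn, a rotation vector about the tool's x, y, z in degrees, a list of three. In form: [{"hand": hand, "travel": [dx, dy, dz], "twist": [wx, wy, wz]}, ...]. A call has 1 to 5 rows; each row shifts and turns the commanded pose from where the row before left it, along the tool's axes as they then stand; what a row does not reach is not made up. A row lasts 1/12 s, in which the tool goes at most 41.7 mm and 7.16 degrees, less where a joint would pass 70% of its speed; a pose out of reach is approached as far as the arm can. A call is refused whole if a number of a shift passes 4.17 or a number of a turn 7.16, either way. A call with a gripper value outside its range is refused whole. The fingers move at their own pace and stop on an object; "force" is the grip in N (left out, the last holds). Time passes only in rows, so rows that do not move let the fingers close. It gives the time, the measured TCP pose, the force, the opening and the grip force at its end, in the units of the state.
- robot.get_obs(): the state, without advancing time (a new reading comes with each control period).
- robot.camera(name): name is "scene" or "top" or "wrist"; returns a dict with "frame" (480x640x3 uint8, red, green, blue), "fov_y" (degrees; the focal length in pixels is half the picture's height over the tangent of half this angle, whatever the lens; pixels are square), "cx", "cy" (the principal point, pixels), "extrinsics" (4x4, takes a point from camera to world coordinates); the wrist camera has in their place "T_tool_cam" (4x4, takes a point from camera to tool coordinates, whose origin is the TCP and whose axes are the flange's). Camera axes: x right, y down, z forward; pixel columns grow to the right and rows downward; lengths in m; the calibration is good to about 2 mm. A picture is of the moment at which its call begins: read the wrist's pose just before it. There is no depth.
- robot.hand_in(): hands the job in; it is judged then, once.
The state is a dict: "time": time; "q": joint angles; "joint_velocities": joint speeds; "joint_torque": joint torques, N m; "position": TCP position; "tool_rot": TCP orientation; "ft_force": force on the tool from outside, world axes, zero at the start; "moment": the same for the moment, N m; "grip_width": finger opening in m; "grip_force": force on a finger pad.
Only numpy, scipy, OpenCV 4.12 (cv2) and the standard library are available. Lean on these libraries where they do the work, as an engineer would, in place of code of your own. Each camera call takes 0.05 s, during which the arm holds its last target. There are 200 camera calls.

TASK

Four loudspeaker drivers have been given new cones: pick them out one after another and stand each, cone up, in the burn-in dock of the same colour as its cone. Leave the driver that has no cone where it is.

Things in the scene. Friction and masses are not known exactly. Their poses are not given: they have to be found in the camera images.
- driver_blue: repaired speaker driver, loose, lying cone up: blue cone with a dark dust cap in a round black rim 44 mm across. 34 mm tall, 40 to 170 g; stands on a magnet 28 mm across, 12 mm high. Grip the rim from above across any diameter: its upright side runs from 24 to 34 mm above the underside. Origin: centre of the underside, z up; yaw has no meaning.
- driver_green: repaired speaker driver, loose, lying cone up: green cone with a dark dust cap in a round black rim 50 mm across. 34 mm tall, 40 to 170 g; stands on a magnet 30 mm across, 12 mm high. Grip the rim from above across any diameter: its upright side runs from 24 to 34 mm above the underside. Origin: centre of the underside, z up; yaw has no meaning.
- driver_yellow: repaired speaker driver, loose, lying cone up: yellow cone with a dark dust cap in a round black rim 56 mm across. 34 mm tall, 40 to 170 g; stands on a magnet 34 mm across, 12 mm high. Grip the rim from above across any diameter: its upright side runs from 24 to 34 mm above the underside. Origin: centre of the underside, z up; yaw has no meaning.
- driver_white: repaired speaker driver, loose, lying cone up: white cone with a dark dust cap in a round black rim 62 mm across. 34 mm tall, 40 to 170 g; stands on a magnet 36 mm across, 12 mm high. Grip the rim from above across any diameter: its upright side runs from 24 to 34 mm above the underside. Origin: centre of the underside, z up; yaw has no meaning.
- dock_blue: blue burn-in dock, fixed: shallow round cup, 64 mm outside, 54 mm inside, rim 10 mm and inner floor 5 mm above the bench. Black terminal block (15 mm high, 40 mm wide) outside it, from 32 to 50 mm along its +x. Origin: centre of its underside, on the bench, z up. A driver stands in it on its magnet, the driver's wider rim clear above the cup.
- dock_green: green burn-in dock, fixed: shallow round cup, 64 mm outside, 54 mm inside, rim 10 mm and inner floor 5 mm above the bench. Black terminal block (15 mm high, 40 mm wide) outside it, from 32 to 50 mm along its +x. Origin: centre of its underside, on the bench, z up. A driver stands in it on its magnet, the driver's wider rim clear above the cup.
- dock_yellow: yellow burn-in dock, fixed: shallow round cup, 64 mm outside, 54 mm inside, rim 10 mm and inner floor 5 mm above the bench. Black terminal block (15 mm high, 40 mm wide) outside it, from 32 to 50 mm along its +x. Origin: centre of its underside, on the bench, z up. A driver stands in it on its magnet, the driver's wider rim clear above the cup.
- dock_white: white burn-in dock, fixed: shallow round cup, 64 mm outside, 54 mm inside, rim 10 mm and inner floor 5 mm above the bench. Black terminal block (15 mm high, 40 mm wide) outside it, from 32 to 50 mm along its +x. Origin: centre of its underside, on the bench, z up. A driver stands in it on its magnet, the driver's wider rim clear above the cup.
- driver_bare: unfinished driver without a cone, loose: a silver-grey rim 56 mm in diameter with an open dark basket, cross spokes and a copper coil in the middle; 34 mm tall. Origin: centre of its underside. It is not to be moved.

How it is judged:
At the end, for the whole second after the job is handed in: Each driver with a cone stands upright (0.12 rad) and at rest in the dock of its colour, centre within 15 mm of the dock's centre, underside less than 9 mm above the dock's underside; the driver without a cone is within 20 mm of where it began (horizontal distance between driver_blue and dock_blue below 0.015 m and z of driver_blue in the frame of dock_blue below 0.009 m and angle between each of driver_blue, driver_green, driver_yellow, driver_white's own z axis and vertical below 0.12 rad and linear speed of each of driver_blue, driver_green, driver_yellow, driver_white below 0.01 m/s and angular speed of each of driver_blue, driver_green, driver_yellow, driver_white below 0.1 rad/s and horizontal distance between driver_green and dock_green below 0.015 m and z of driver_green in the frame of dock_green below 0.009 m and horizontal distance between driver_yellow and dock_yellow below 0.015 m and z of driver_yellow in the frame of dock_yellow below 0.009 m and horizontal distance between driver_white and dock_white below 0.015 m and z of driver_white in the frame of dock_white below 0.009 m and distance of driver_bare from where it was at the start of the episode below 0.02 m); the robot touches nothing.
It fails at once if the driver without a cone is moved by more than 20 mm (distance of driver_bare from where it was at the start of the episode above 0.02 m).
It also fails if it takes over 104 s, if anything falls off the work surface, if the arm or the gripper's body presses on something with over 40 N, if the wrist force passes 120 N, or if a joint passes its speed limit or range.

## Working session

There is one attempt and no reset: what is moved stays moved. The work goes in short steps, Python scripts to look and compute and a tool call to move; the robot and the scene stay as the last step left them, time stands still between calls to the robot, and variables do not carry over. Pictures are saved under pics/ and viewed, at most 14 in all, crops included, and the job is handed in when it is done.

Besides the shell and the picture viewer there is one more tool, called after "Emit:" as name(argument=value, ...) on one line, values as JSON. move_arm: Moves the arm, as the interface text tells. Its arguments: {"type":"object","properties":{"commands":{"type":"array"},"force":{"type":"number"}},"required":["commands"]}

```bash
mkdir -p pics; ls; python3 - <<'E'
from rig import robot
import cv2,json
o=robot.get_obs();print({k:(v if not hasattr(v,'round') else v) for k,v in o.items()})
for n in("top","scene"):
    c=robot.camera(n);cv2.imwrite(f"pics/{n}0.png",c["frame"][:,:,::-1])
    print(n,c["fov_y"],c["cx"],c["cy"],c["extrinsics"])
E
```

```text
pics
{'time': 0.0, 'q': array([ 1.12047925e+00,  5.28467819e-01,  1.43388561e+00,  9.79085900e-06,
        1.18140437e+00, -1.78497910e-01]), 'joint_velocities': array([ 3.46254267e-04, -2.31172665e-03,  6.04703293e-04, -2.71047551e-04,
       -1.80191838e-05,  7.53139104e-04]), 'joint_torque': array([ 9.95518967e-04, -4.40037167e+01, -1.76589149e+01,  6.33549783e-02,
        5.83472766e-02, -1.29342466e-04]), 'position': array([0.1674304 , 0.60135886, 0.20207598]), 'tool_rot': array([ 1.35493331e-01,  9.90777667e-01, -1.02810476e-03, -3.39093953e-04]), 'ft_force': array([ 0.47014545,  0.68841004, -0.02524242]), 'moment': array([ 0.02354846,  0.02733671, -0.03677422]), 'grip_force': 0.0, 'grip_width': 0.08696325498444508}
top 49.062629411158156 318.3028600426653 237.67603622037927 [[-0.00658178 -0.98138221  0.19195216  0.23403655]
 [-0.99991834  0.00435621 -0.01201416  0.01620018]
 [ 0.0109543  -0.19201556 -0.98133074  1.37273661]
 [ 0.          0.          0.          1.        ]]
scene 57.98195157682789 321.3122206617053 241.7714121435846 [[ 0.76947147  0.52451951 -0.36440765  0.85739796]
 [ 0.63847659 -0.64616985  0.41810545 -0.39360783]
 [-0.01616477 -0.55438597 -0.8321027   0.85274649]
 [ 0.          0.          0.          1.        ]]
```

View pics/top0.png

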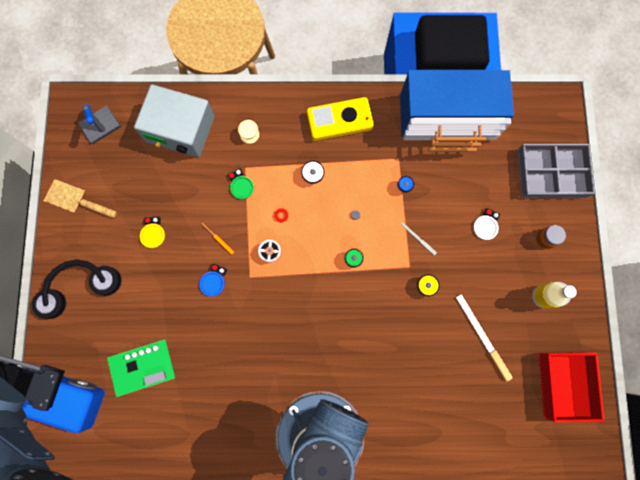

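View pics/scene0.png

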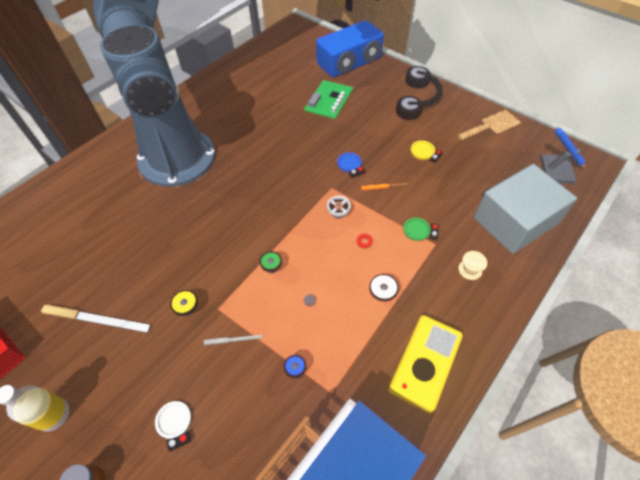

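The top view shows the drivers blue (405,184), green (354,257), yellow (428,285) and white (313,172). The docks are blue (212,284), green (241,187), yellow (152,235) and white (486,227), and the bare driver is at (269,251). I'll measure each one in both views.

```bash
cat > h.py <<'E'
import numpy as np,cv2
H={'blue':((100,130),120),'green':((45,85),100),'yellow':((22,34),120)}
def mask(rgb,col):
    h=cv2.cvtColor(rgb,cv2.COLOR_RGB2HSV)
    if col=='white': return cv2.inRange(h,(0,0,150),(180,60,255))
    (a,b),s=H[col]; return cv2.inRange(h,(a,s,50),(b,255,255))
def blob(rgb,col,seed,r=22):
    m=mask(rgb,col); w=np.zeros_like(m); cv2.circle(w,seed,r,255,-1); m&=w
    cs,_=cv2.findContours(m,cv2.RETR_EXTERNAL,cv2.CHAIN_APPROX_NONE)
    c=cv2.convexHull(max(cs,key=cv2.contourArea))
    M=cv2.moments(c); return np.array([M['m10']/M['m00'],M['m01']/M['m00']]),M['m00']
def cast(c,uv,z,T=None):
    T=c['extrinsics'] if T is None else T
    f=240/np.tan(np.radians(c['fov_y']/2))
    d=T[:3,:3]@np.array([(uv[0]-c['cx'])/f,(uv[1]-c['cy'])/f,1])
    return T[:3,3]+d*(z-T[2,3])/d[2], d[2]*0+f/((z-T[2,3])/d[2])
E
python3 - <<'E'
from h import *
t=cv2.imread('pics/top0.png')[:,:,::-1].copy();s=cv2.imread('pics/scene0.png')[:,:,::-1].copy()
from rig import robot
ct=robot.camera('top');cs=robot.camera('scene')
D={'blue':((405,184),(294,366)),'green':((354,257),(270,261)),'yellow':((428,285),(184,302)),'white':((313,172),(384,287))}
K={'blue':((212,284),(349,161)),'green':((241,187),(417,229)),'yellow':((152,235),(423,149)),'white':((486,227),(174,420))}
for nm,L,z in(('drv',D,.031),('dock',K,.009)):
  for k,(a,b) in L.items():
    o=[]
    for c,p in((ct,a),(cs,b)):
        uv,A=blob(c['frame'],k,p); P,sc=cast(c,uv,z); o+=[uv.round(1),P[:2].round(4),'d~%.1f'%(2000*np.sqrt(A/np.pi)/sc)]
    print(nm,k,*o)
for c,p in((ct,(269,251)),(cs,(339,206))):
    print('bare',cast(c,p,.034)[0])
E
```

```text
drv blue [405.4 183.5] [ 0.6421 -0.2326] d~37.2 [294.3 365.2] [ 0.6389 -0.2324] d~34.9
drv green [353.8 257.6] [ 0.4437 -0.0914] d~42.6 [270.1 260.2] [ 0.4406 -0.0904] d~39.0
drv yellow [428. 285.] [ 0.3719 -0.2804] d~51.5 [183.2 301.8] [ 0.3692 -0.28  ] d~49.1
drv white [312.4 171.4] [0.6766 0.0143] d~54.0 [383.6 286.4] [0.6733 0.015 ] d~53.0
dock blue [211.5 283.3] [0.3816 0.2772] d~64.5 [348.8 161.5] [0.3806 0.2744] d~53.1
dock green [241.2 186.9] [0.6409 0.206 ] d~62.2 [416.7 228.5] [0.6399 0.2026] d~56.8
dock yellow [151.7 235.1] [0.5096 0.4385] d~65.1 [422.5 149.6] [0.5091 0.4348] d~57.4
dock white [485.8 227.1] [ 0.5274 -0.4467] d~64.6 [172.3 419.3] [ 0.5259 -0.4468] d~67.2
bare [0.46145374 0.12718499 0.034     ]
bare [0.46590342 0.12402188 0.034     ]
```

Emit:
move_arm(commands=[{"hand":8.7,"travel":[0,0,1],"twist":[0,0,-5.2]},{"hand":8.7,"travel":[0,0,1],"twist":[0,0,-5.2]},{"hand":8.7,"travel":[0,0,1],"twist":[0,0,-5.2]},{"hand":8.7,"travel":[0,0,1],"twist":[0,0,0]},{"hand":8.7,"travel":[0,0,0],"twist":[0,0,0]}], force=15)

```text
time: 0.62
position: [0.167, 0.6005, 0.1606]
tool_rot: [0.001, 1.0, -0.002, -0.001]
ft_force: [0.5, -0.6, 0.6]
grip_width: 0.0868
grip_force: 0.0
```

Emit:
move_arm(commands=[{"hand":8.7,"travel":[-2.5,-2.9,0],"twist":[0,0,0]},{"hand":8.7,"travel":[-2.5,-2.9,0],"twist":[0,0,0]},{"hand":8.7,"travel":[-2.5,-2.9,0],"twist":[0,0,0]},{"hand":8.7,"travel":[-2.5,-2.9,0],"twist":[0,0,0]},{"hand":8.7,"travel":[-2.5,-2.9,0],"twist":[0,0,0]}])

```text
time: 1.03
position: [0.2938, 0.4561, 0.1635]
tool_rot: [0.001, 1.0, 0.0, 0.0]
ft_force: [0.9, 0.1, 0.1]
grip_width: 0.087
grip_force: 0.0
```

Emit:
move_arm(commands=[{"hand":8.7,"travel":[-2.6,-3.0,0.3],"twist":[0,0,0]},{"hand":8.7,"travel":[-2.6,-3.0,0.3],"twist":[0,0,0]},{"hand":8.7,"travel":[-2.6,-3.0,0.3],"twist":[0,0,0]},{"hand":8.7,"travel":[-2.6,-3.0,0.3],"twist":[0,0,0]},{"hand":8.7,"travel":[-2.6,-3.0,0.3],"twist":[0,0,0]}])

```text
time: 1.45
position: [0.4243, 0.3058, 0.1485]
tool_rot: [0.001, 1.0, 0.0, 0.001]
ft_force: [0.2, 0.6, -0.6]
grip_width: 0.0871
grip_force: 0.0
```

Emit:
move_arm(commands=[{"hand":8.7,"travel":[-2.6,-3.0,0.3],"twist":[0,0,0]},{"hand":8.7,"travel":[-2.6,-3.0,0.3],"twist":[0,0,0]},{"hand":8.7,"travel":[-2.6,-3.0,0.3],"twist":[0,0,0]},{"hand":8.7,"travel":[-2.6,-3.0,0.3],"twist":[0,0,0]},{"hand":8.7,"travel":[-2.6,-3.0,0.3],"twist":[0,0,0]}])

```text
time: 1.87
position: [0.5544, 0.1555, 0.1334]
tool_rot: [0.001, 1.0, 0.0, 0.0]
ft_force: [0.7, 0.5, 0.3]
grip_width: 0.0869
grip_force: 0.0
```

Emit:
move_arm(commands=[{"hand":8.7,"travel":[-2.6,-3.0,0],"twist":[0,0,0]},{"hand":8.7,"travel":[-2.6,-3.0,0],"twist":[0,0,0]},{"hand":8.7,"travel":[-2.6,-3.0,0],"twist":[0,0,0]},{"hand":8.7,"travel":[-2.6,-3.0,0],"twist":[0,0,0]},{"hand":8.7,"travel":[0,0,0],"twist":[0,0,0]}])

```text
time: 2.28
position: [0.6639, 0.0302, 0.134]
tool_rot: [0.004, 1.0, -0.002, 0.005]
ft_force: [0.6, -0.1, 0.9]
grip_width: 0.0869
grip_force: 0.0
```

```bash
python3 - <<'E'
from h import *
from rig import robot
from scipy.spatial.transform import Rotation as R
o=robot.get_obs();c=robot.camera('wrist');cv2.imwrite('pics/w1.png',c['frame'][:,:,::-1])
T=np.eye(4);T[:3,:3]=R.from_quat(o['tool_rot']).as_matrix();T[:3,3]=o['position'];T=T@c['T_tool_cam']
print(o['position'],c['T_tool_cam'])
p=np.linalg.inv(T)@np.array([.675,.0147,.031,1]);f=240/np.tan(np.radians(c['fov_y']/2))
print(p, c['cx']+f*p[0]/p[2],c['cy']+f*p[1]/p[2],f)
E
```

```text
[0.6638827  0.03015417 0.13396304] [[ 9.07574374e-05 -9.59369231e-01 -2.82153628e-01  7.94938033e-02]
 [ 9.99999957e-01  1.66036968e-04 -2.42893649e-04  1.96228778e-04]
 [ 2.79872626e-04 -2.82153594e-01  9.59369205e-01 -1.80188300e-01]
 [ 0.00000000e+00  0.00000000e+00  0.00000000e+00  1.00000000e+00]]
[-0.0151137   0.00619741  0.2971316   1.        ] 294.031366514765 244.4003469032303 341.7715015248031
```

View pics/w1.png

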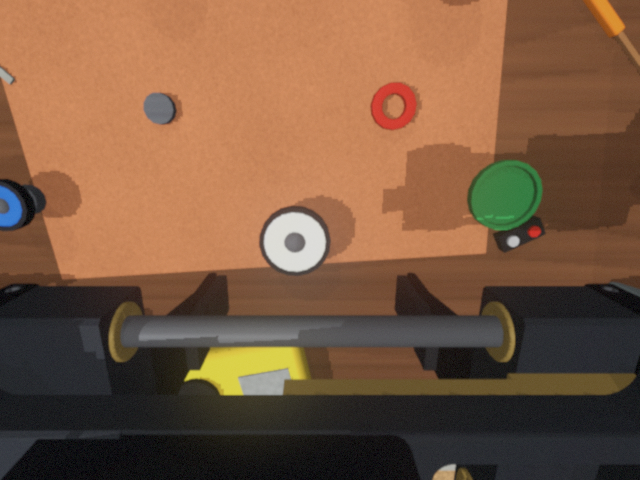

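The wrist view shows the white driver centred at (295,240) against a predicted (294,244), so the two agree. The green dock is also visible, with its block toward +x. I'll go down to the white driver.

Emit:
move_arm(commands=[{"hand":8.7,"travel":[0,0,2],"twist":[0,0,0]},{"hand":8.7,"travel":[0,0,2],"twist":[0,0,0]},{"hand":8.7,"travel":[0,0,0],"twist":[0,0,0]},{"hand":8.7,"travel":[0,0,0],"twist":[0,0,0]},{"hand":8.7,"travel":[0,0,0],"twist":[0,0,0]}])

```text
time: 2.75
position: [0.6571, 0.038, 0.0939]
tool_rot: [-0.0, 1.0, 0.0, 0.0]
ft_force: [0.0, 0.2, 0.3]
grip_width: 0.0869
grip_force: 0.0
```

Emit:
move_arm(commands=[{"hand":8.7,"travel":[-0.9,-1.2,0],"twist":[0,0,0]},{"hand":8.7,"travel":[-0.8,-1.1,0],"twist":[0,0,0]},{"hand":8.7,"travel":[0,0,1.0],"twist":[0,0,0]},{"hand":8.7,"travel":[0,0,2.0],"twist":[0,0,0]},{"hand":8.7,"travel":[0,0,2.0],"twist":[0,0,0]}])

```text
time: 3.17
position: [0.6758, 0.013, 0.0435]
tool_rot: [0.001, 1.0, -0.0, 0.002]
ft_force: [0.3, 0.6, -0.5]
grip_width: 0.0867
grip_force: 0.0
```

Emit:
move_arm(commands=[{"hand":8.7,"travel":[0,0,1.3],"twist":[0,0,0]},{"hand":8.7,"travel":[0,0,0.5],"twist":[0,0,0]},{"hand":8.7,"travel":[0,0,0],"twist":[0,0,0]},{"hand":5,"travel":[0,0,0],"twist":[0,0,0]},{"hand":5,"travel":[0,0,0],"twist":[0,0,0]}])

```text
time: 3.58
position: [0.6751, 0.0141, 0.0261]
tool_rot: [-0.0, 1.0, -0.0, 0.001]
ft_force: [0.5, -0.9, 0.3]
grip_width: 0.0801
grip_force: 0.0
```

Emit:
move_arm(commands=[{"hand":5,"travel":[0,0,0],"twist":[0,0,0]},{"hand":5,"travel":[0,0,0],"twist":[0,0,0]},{"hand":5,"travel":[0,0,0],"twist":[0,0,0]},{"hand":5,"travel":[0,0,0],"twist":[0,0,0]},{"hand":5,"travel":[0,0,0],"twist":[0,0,0]}])

```text
time: 4.0
position: [0.6742, 0.0143, 0.0254]
tool_rot: [-0.0, 1.0, -0.0, 0.0]
ft_force: [-0.6, -0.2, -0.3]
grip_width: 0.0523
grip_force: 0.0
```

```bash
python3 - <<'E'
from h import *
from rig import robot
print(robot.get_obs()['grip_width'],robot.get_obs()['grip_force'])
w=robot.camera('wrist')['frame'];t=robot.camera('scene')['frame'][180:380,260:500]
t=cv2.resize(t,(576,480))
w=cv2.resize(w,(320,240));im=np.zeros((480,800,3),np.uint8);im[:,:576]=t;im[:168,576:]=cv2.resize(w,(224,168))
cv2.imwrite('pics/g1.png',im[:,:,::-1])
E
```

```text
0.05233111111227046 0.0
```

View pics/g1.png

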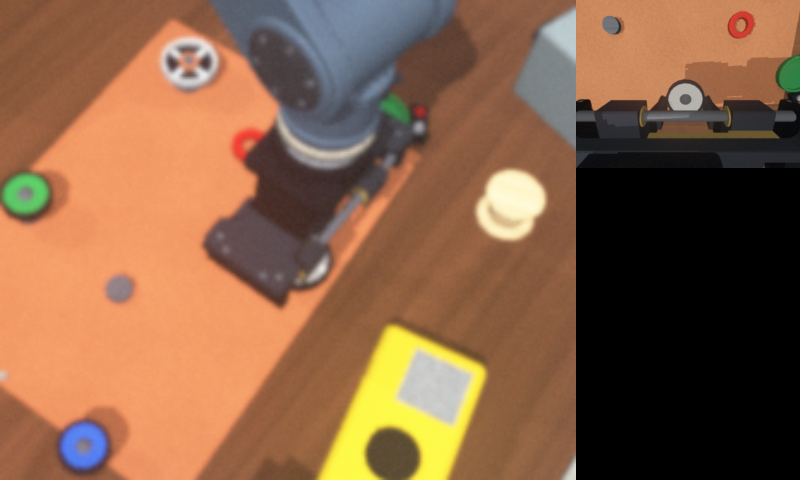

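```bash
python3 - <<'E'
from h import *
from rig import robot
w=robot.camera('wrist')['frame'][200:360,180:460]
cv2.imwrite('pics/g2.png',cv2.resize(w,(784,448))[:,:,::-1])
E
```

```text
(no output)
```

View pics/g2.png

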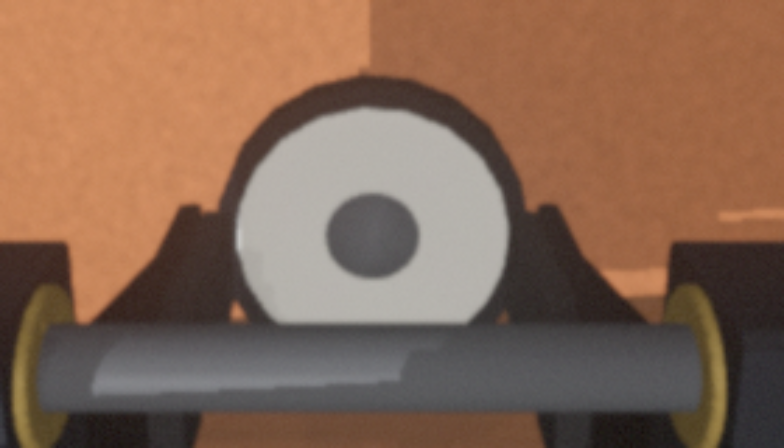

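Emit:
move_arm(commands=[{"hand":3,"travel":[0,0,0],"twist":[0,0,0]},{"hand":3,"travel":[0,0,0],"twist":[0,0,0]},{"hand":3,"travel":[0,0,0],"twist":[0,0,0]},{"hand":3,"travel":[0,0,0],"twist":[0,0,0]},{"hand":3,"travel":[0,0,0],"twist":[0,0,0]}])

```text
time: 4.57
position: [0.674, 0.0143, 0.025]
tool_rot: [-0.0, 1.0, 0.0, -0.0]
ft_force: [-0.4, 0.5, -0.2]
grip_width: 0.0319
grip_force: 0.0
```

```bash
python3 - <<'E'
from h import *
from rig import robot
w=robot.camera('wrist')['frame'][120:400,100:540]
cv2.imwrite('pics/g3.png',cv2.resize(w,(792,504))[:,:,::-1])
E
```

```text
(no output)
```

View pics/g3.png

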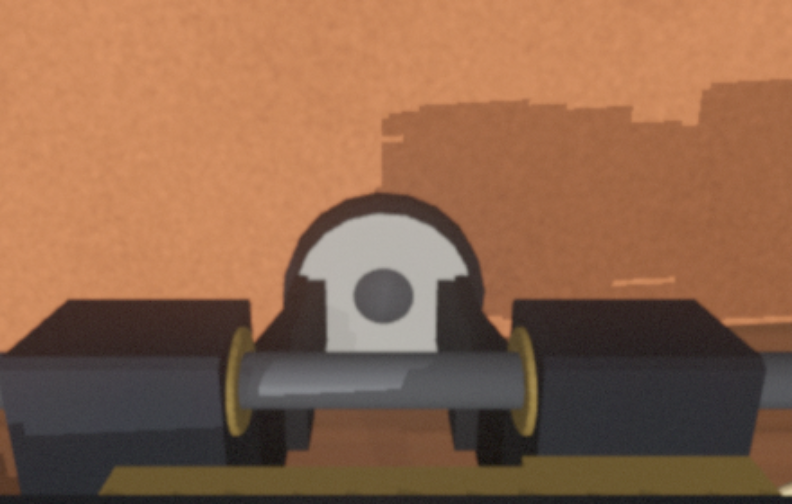

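The fingers closed above the rim, although the TCP was at the right height. By the wrist camera's calibration the tips sit about 14 mm behind the TCP, not ahead of it. I'll open and lower carefully, watching the force.

Emit:
move_arm(commands=[{"hand":8.7,"travel":[0,0,0],"twist":[0,0,0]},{"hand":8.7,"travel":[0,0,0],"twist":[0,0,0]},{"hand":8.7,"travel":[0,0,0],"twist":[0,0,0]},{"hand":8.7,"travel":[0,0,0],"twist":[0,0,0]},{"hand":8.7,"travel":[0,0,0],"twist":[0,0,0]}])

```text
time: 5.03
position: [0.674, 0.0143, 0.0251]
tool_rot: [-0.0, 1.0, 0.0, 0.0]
ft_force: [-0.3, -0.8, 0.1]
grip_width: 0.0567
grip_force: 0.0
```

Emit:
move_arm(commands=[{"hand":8.7,"travel":[0,0,0],"twist":[0,0,0]},{"hand":8.7,"travel":[0,0,0],"twist":[0,0,0]},{"hand":8.7,"travel":[0,0,0],"twist":[0,0,0]},{"hand":8.7,"travel":[0,0,0],"twist":[0,0,0]},{"hand":8.7,"travel":[0,0,0],"twist":[0,0,0]}])

```text
time: 5.45
position: [0.674, 0.0143, 0.025]
tool_rot: [-0.0, 1.0, 0.0, -0.0]
ft_force: [0.1, 0.2, -0.0]
grip_width: 0.0851
grip_force: 0.0
```

Emit:
move_arm(commands=[{"hand":8.7,"travel":[0,0,0.5],"twist":[0,0,0]},{"hand":8.7,"travel":[0,0,0.5],"twist":[0,0,0]},{"hand":8.7,"travel":[0,0,0],"twist":[0,0,0]},{"hand":8.7,"travel":[0,0,0],"twist":[0,0,0]}])

```text
time: 5.78
position: [0.6734, 0.0144, 0.0142]
tool_rot: [-0.0, 1.0, 0.0, -0.001]
ft_force: [-0.5, -0.3, 0.6]
grip_width: 0.0868
grip_force: 0.0
```

```bash
python3 - <<'E'
from h import *
from rig import robot
o=robot.get_obs();print(o['position'],o['grip_width'],o['ft_force'])
w=robot.camera('wrist')['frame'][180:360,140:500]
cv2.imwrite('pics/g4.png',cv2.resize(w,(792,396))[:,:,::-1])
E
```

```text
[0.67337643 0.01437781 0.01421288] 0.08677266900181681 [-0.46226042 -0.32357874  0.63473989]
```

View pics/g4.png

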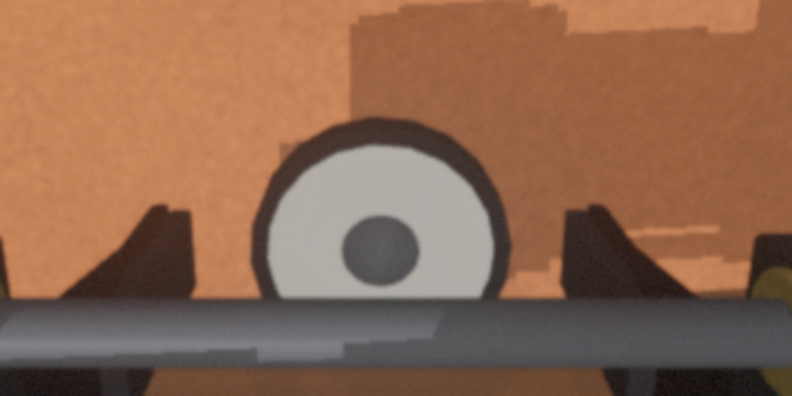

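Tips appear at pixel row 275, with the driver centred between them. That puts the tips about 16 mm behind the TCP, so I'll grip with the TCP near z = −0.003.

Emit:
move_arm(commands=[{"hand":8.7,"travel":[0,0,0.5],"twist":[0,0,0]},{"hand":8.7,"travel":[0,0,0.4],"twist":[0,0,0]},{"hand":8.7,"travel":[0,0,0.4],"twist":[0,0,0]},{"hand":8.7,"travel":[0,0,0.4],"twist":[0,0,0]},{"hand":8.7,"travel":[0,0,0],"twist":[0,0,0]}])

```text
time: 6.25
position: [0.6732, 0.0144, -0.0032]
tool_rot: [-0.0, 1.0, 0.0, -0.001]
ft_force: [-1.2, 0.6, -0.8]
grip_width: 0.0871
grip_force: 0.0
```

Emit:
move_arm(commands=[{"hand":4,"travel":[0,0,0],"twist":[0,0,0]},{"hand":4,"travel":[0,0,0],"twist":[0,0,0]},{"hand":4,"travel":[0,0,0],"twist":[0,0,0]},{"hand":4,"travel":[0,0,0],"twist":[0,0,0]},{"hand":4,"travel":[0,0,0],"twist":[0,0,0]}])

```text
time: 6.67
position: [0.6742, 0.0143, -0.0017]
tool_rot: [-0.0, 1.0, 0.0, 0.0]
ft_force: [-0.3, -0.1, -0.3]
grip_width: 0.0615
grip_force: 11.7
```

Emit:
move_arm(commands=[{"hand":4,"travel":[0,0,0],"twist":[0,0,0]},{"hand":4,"travel":[0,0,0],"twist":[0,0,0]},{"hand":4,"travel":[0,0,0],"twist":[0,0,0]}])

```text
time: 6.92
position: [0.6742, 0.0143, -0.0017]
tool_rot: [-0.0, 1.0, 0.0, 0.0]
ft_force: [0.3, -0.7, 1.2]
grip_width: 0.0613
grip_force: 15.0
```

Emit:
move_arm(commands=[{"hand":4,"travel":[0,0,-0.7],"twist":[0,0,0]},{"hand":4,"travel":[0,0,-1.5],"twist":[0,0,0]},{"hand":4,"travel":[0,0,-2.5],"twist":[0,0,0]},{"hand":4,"travel":[0,0,-2.5],"twist":[0,0,0]},{"hand":4,"travel":[0.4,-1.5,-1],"twist":[0,0,0]}], force=25)

```text
time: 7.33
position: [0.6725, 0.0011, 0.0837]
tool_rot: [-0.002, 1.0, 0.0, 0.003]
ft_force: [0.4, -0.1, -0.6]
grip_width: 0.0609
grip_force: 25.0
```

Emit:
move_arm(commands=[{"hand":4,"travel":[1,-3,0],"twist":[0,0,0]},{"hand":4,"travel":[1.2,-3.7,0],"twist":[0,0,0]},{"hand":4,"travel":[1.2,-3.7,0],"twist":[0,0,0]},{"hand":4,"travel":[1.2,-3.7,0],"twist":[0,0,0]},{"hand":4,"travel":[1.2,-3.7,0],"twist":[0,0,0]}])

```text
time: 7.75
position: [0.6105, -0.181, 0.0799]
tool_rot: [-0.0, 1.0, -0.0, -0.0]
ft_force: [-0.5, -0.2, -0.8]
grip_width: 0.0612
grip_force: 25.0
```

Emit:
move_arm(commands=[{"hand":4,"travel":[1.2,-3.7,0],"twist":[0,0,0]},{"hand":4,"travel":[1.2,-3.7,0],"twist":[0,0,0]},{"hand":4,"travel":[1.2,-3.7,0],"twist":[0,0,0]},{"hand":4,"travel":[1.2,-3.7,0],"twist":[0,0,0]},{"hand":4,"travel":[1.2,-3.7,0],"twist":[0,0,0]}])

```text
time: 8.17
position: [0.5501, -0.3661, 0.0798]
tool_rot: [0.0, 1.0, 0.0, -0.001]
ft_force: [0.7, -0.2, -0.5]
grip_width: 0.0611
grip_force: 25.0
```

Emit:
move_arm(commands=[{"hand":4,"travel":[1.2,-3.7,0],"twist":[0,0,0]},{"hand":4,"travel":[1,-3,0],"twist":[0,0,0]},{"hand":4,"travel":[0.4,-1.6,0],"twist":[0,0,0]},{"hand":4,"travel":[0,0,0],"twist":[0,0,0]},{"hand":4,"travel":[0,0,0],"twist":[0,0,0]}])

```text
time: 8.58
position: [0.5251, -0.447, 0.0795]
tool_rot: [0.001, 1.0, 0.001, -0.0]
ft_force: [-0.2, 0.7, -1.8]
grip_width: 0.0615
grip_force: 25.0
```

Emit:
move_arm(commands=[{"hand":4,"travel":[0,0,0],"twist":[0,0,0]},{"hand":4,"travel":[0,0,0],"twist":[0,0,0]}])

```text
time: 8.75
position: [0.5265, -0.4445, 0.0797]
tool_rot: [-0.001, 1.0, 0.001, -0.0]
ft_force: [0.7, 0.0, -0.6]
grip_width: 0.061
grip_force: 25.0
```

```bash
python3 - <<'E'
from h import *
from rig import robot
from scipy.spatial.transform import Rotation as R
o=robot.get_obs();c=robot.camera('wrist');w=c['frame'].copy()
T=np.eye(4);T[:3,:3]=R.from_quat(o['tool_rot']).as_matrix();T[:3,3]=o['position'];T=T@c['T_tool_cam']
f=240/np.tan(np.radians(c['fov_y']/2))
p=np.linalg.inv(T)@np.array([.5266,-.4468,.01,1]);print(o['position'],o['grip_width'],c['cx']+f*p[0]/p[2],c['cy']+f*p[1]/p[2])
cv2.imwrite('pics/g5.png',w[:,:,::-1])
E
```

```text
[ 0.5265361 -0.4444719  0.079749 ] 0.06104630876305949 308.030907623432 244.90240837230135
```

View pics/g5.png

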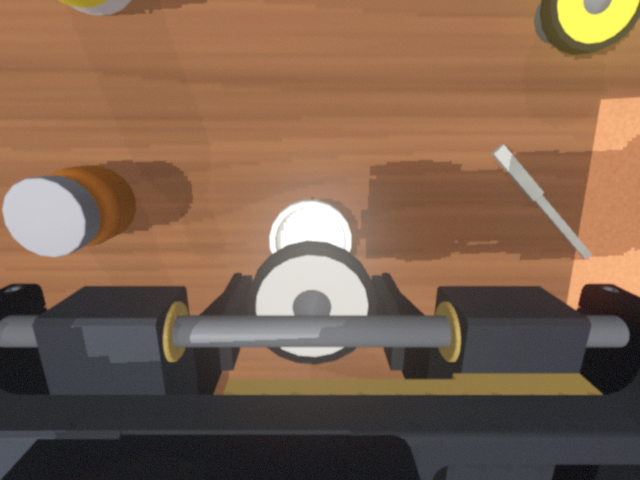

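The dock shows at (310,242) as predicted, and the driver is held level above it. I'll lower it.

Emit:
move_arm(commands=[{"hand":4,"travel":[0,0,1.5],"twist":[0,0,0]},{"hand":4,"travel":[0,0,2.5],"twist":[0,0,0]},{"hand":4,"travel":[0,0,2],"twist":[0,0,0]},{"hand":4,"travel":[0,0,1],"twist":[0,0,0]},{"hand":4,"travel":[0,0,0.4],"twist":[0,0,0]}])

```text
time: 9.22
position: [0.5258, -0.4442, 0.0039]
tool_rot: [-0.001, 1.0, 0.002, -0.001]
ft_force: [0.1, 0.2, -0.8]
grip_width: 0.0608
grip_force: 25.0
```

Emit:
move_arm(commands=[{"hand":4,"travel":[0,0,0.2],"twist":[0,0,0]},{"hand":4,"travel":[0,0,0],"twist":[0,0,0]},{"hand":4,"travel":[0,0,0],"twist":[0,0,0]}])

```text
time: 9.47
position: [0.5271, -0.4474, 0.0053]
tool_rot: [-0.0, 1.0, -0.001, 0.001]
ft_force: [-0.8, -0.1, -0.8]
grip_width: 0.0611
grip_force: 25.0
```

Emit:
move_arm(commands=[{"hand":4,"travel":[0,0,0.2],"twist":[0,0,0]},{"hand":4,"travel":[0,0,0],"twist":[0,0,0]},{"hand":4,"travel":[0,0,0],"twist":[0,0,0]},{"hand":4,"travel":[0,0,0],"twist":[0,0,0]}])

```text
time: 9.8
position: [0.5271, -0.4477, 0.0033]
tool_rot: [-0.0, 1.0, -0.001, 0.001]
ft_force: [0.5, -0.1, 3.2]
grip_width: 0.0612
grip_force: 25.0
```

Emit:
move_arm(commands=[{"hand":8.5,"travel":[0,0,0],"twist":[0,0,0]},{"hand":8.5,"travel":[0,0,0],"twist":[0,0,0]},{"hand":8.5,"travel":[0,0,0],"twist":[0,0,0]},{"hand":8.5,"travel":[0,0,0],"twist":[0,0,0]},{"hand":8.5,"travel":[0,0,-0.5],"twist":[0,0,0]}], force=20)

```text
time: 10.22
position: [0.5253, -0.4458, 0.0058]
tool_rot: [-0.0, 1.0, 0.001, -0.001]
ft_force: [-0.1, -0.0, -0.6]
grip_width: 0.0827
grip_force: 0.0
```

Emit:
move_arm(commands=[{"hand":8.7,"travel":[0,0,-1.5],"twist":[0,0,0]},{"hand":8.7,"travel":[0,0,-2.5],"twist":[0,0,0]},{"hand":8.7,"travel":[0,0,-2.5],"twist":[0,0,0]},{"hand":8.7,"travel":[-1,1.9,-0.7],"twist":[0,0,0]},{"hand":8.7,"travel":[-1.7,3.3,0],"twist":[0,0,0]}])

```text
time: 10.63
position: [0.5544, -0.4006, 0.0842]
tool_rot: [0.002, 1.0, -0.004, 0.003]
ft_force: [0.7, 0.3, -0.3]
grip_width: 0.0867
grip_force: 0.0
```

Emit:
move_arm(commands=[{"hand":8.7,"travel":[-1.7,3.3,0],"twist":[0,0,0]},{"hand":8.7,"travel":[-1.7,3.3,0],"twist":[0,0,0]},{"hand":8.7,"travel":[-1.7,3.3,0],"twist":[0,0,0]},{"hand":8.7,"travel":[-1.7,3.3,0],"twist":[0,0,0]},{"hand":8.7,"travel":[-1.2,2.1,0],"twist":[0,0,0]}])

```text
time: 11.05
position: [0.6345, -0.2382, 0.0806]
tool_rot: [-0.001, 1.0, 0.0, 0.001]
ft_force: [-1.0, 0.0, -0.0]
grip_width: 0.0872
grip_force: 0.0
```

Emit:
move_arm(commands=[{"hand":8.7,"travel":[-0.6,1,0],"twist":[0,0,0]},{"hand":8.7,"travel":[0,0,0],"twist":[0,0,0]},{"hand":8.7,"travel":[0,0,0],"twist":[0,0,0]},{"hand":8.7,"travel":[0,0,0],"twist":[0,0,0]},{"hand":8.7,"travel":[0,0,0],"twist":[0,0,0]}])

```text
time: 11.47
position: [0.6384, -0.2338, 0.0792]
tool_rot: [0.001, 1.0, -0.0, -0.0]
ft_force: [-0.2, 0.1, -0.2]
grip_width: 0.0871
grip_force: 0.0
```

```bash
cat > chk.py <<'E'
import sys
from h import *
from rig import robot
from scipy.spatial.transform import Rotation as R
# usage: chk.py colour x y z : compare wrist blob with expected point, report tool shift to centre
col,P=sys.argv[1],np.array([float(v) for v in sys.argv[2:5]])
o=robot.get_obs();c=robot.camera('wrist')
T=np.eye(4);T[:3,:3]=R.from_quat(o['tool_rot']).as_matrix();T[:3,3]=o['position'];T=T@c['T_tool_cam']
f=240/np.tan(np.radians(c['fov_y']/2));p=np.linalg.inv(T)@np.r_[P,1]
uv=np.array([c['cx']+f*p[0]/p[2],c['cy']+f*p[1]/p[2]])
b,A=blob(c['frame'],col,tuple(int(v) for v in uv),55)
Q,sc=cast(c,b,P[2],T)
print('pred',uv.round(1),'seen',b.round(1),'d %.1f'%(2000*np.sqrt(A/np.pi)/sc),'at',Q[:2].round(4))
d=(Q-o['position'])*100;print('TCP',o['position'].round(4),'tool shift cm',(-d[0]).round(2),d[1].round(2))
E
python3 chk.py blue .6405 -.2325 .031
python3 - <<'E'
from h import *
from rig import robot
c=robot.camera('top');uv,A=blob(c['frame'],'white',(486,227));print('white drv top',uv,cast(c,uv,.036)[0])
E
```

```text
pred [313.1 256.8] seen [313.9 255.2] d 34.3 at [ 0.6393 -0.2319]
TCP [ 0.6384 -0.2338  0.0792] tool shift cm -0.09 0.19
white drv top [487.54334554 226.05555556] [ 0.52446149 -0.44227541  0.036     ]
```

Emit:
move_arm(commands=[{"hand":8.7,"travel":[-0.1,0.1,2],"twist":[0,0,0]},{"hand":8.7,"travel":[0,0,3],"twist":[0,0,0]},{"hand":8.0,"travel":[0,0,2],"twist":[0,0,0]},{"hand":7,"travel":[0,0,0.8],"twist":[0,0,0]},{"hand":6,"travel":[0,0,0.3],"twist":[0,0,0]}])

```text
time: 11.98
position: [0.6385, -0.2309, -0.004]
tool_rot: [0.0, 1.0, 0.001, -0.002]
ft_force: [0.0, 0.0, -0.2]
grip_width: 0.0741
grip_force: 0.0
```

Emit:
move_arm(commands=[{"hand":3,"travel":[0,0,0],"twist":[0,0,0]},{"hand":3,"travel":[0,0,0],"twist":[0,0,0]},{"hand":3,"travel":[0,0,0],"twist":[0,0,0]},{"hand":3,"travel":[0,0,0],"twist":[0,0,0]},{"hand":3,"travel":[0,0,0],"twist":[0,0,0]}])

```text
time: 12.4
position: [0.641, -0.2312, -0.0006]
tool_rot: [-0.0, 1.0, -0.001, 0.001]
ft_force: [-0.5, 0.1, 1.8]
grip_width: 0.0434
grip_force: 20.0
```

Emit:
move_arm(commands=[{"hand":3,"travel":[0,0,0],"twist":[0,0,0]},{"hand":3,"travel":[0,0,0],"twist":[0,0,0]},{"hand":3,"travel":[0,0,0],"twist":[0,0,0]},{"hand":3,"travel":[0,0,0],"twist":[0,0,0]}])

```text
time: 12.73
position: [0.641, -0.2312, -0.0006]
tool_rot: [-0.0, 1.0, -0.001, 0.001]
ft_force: [-0.7, -0.1, 6.1]
grip_width: 0.0429
grip_force: 20.0
```

Emit:
move_arm(commands=[{"hand":3,"travel":[0,0,-0.7],"twist":[0,0,0]},{"hand":3,"travel":[0,0,-2],"twist":[0,0,0]},{"hand":3,"travel":[0,0,-2.5],"twist":[0,0,0]},{"hand":3,"travel":[0,0,-2],"twist":[0,0,0]},{"hand":3,"travel":[0.8,1.5,-0.8],"twist":[0,0,0]}], force=25)

```text
time: 13.15
position: [0.6357, -0.2196, 0.0816]
tool_rot: [0.001, 1.0, -0.003, 0.004]
ft_force: [-0.1, -1.7, -0.6]
grip_width: 0.0426
grip_force: 25.0
```

Emit:
move_arm(commands=[{"hand":3,"travel":[1.4,2.7,0],"twist":[0,0,0]},{"hand":3,"travel":[1.8,3.5,0],"twist":[0,0,0]},{"hand":3,"travel":[1.8,3.5,0],"twist":[0,0,0]},{"hand":3,"travel":[1.8,3.5,0],"twist":[0,0,0]},{"hand":3,"travel":[1.8,3.5,0],"twist":[0,0,0]}])

```text
time: 13.57
position: [0.5446, -0.0473, 0.0781]
tool_rot: [0.0, 1.0, 0.0, -0.0]
ft_force: [0.8, 1.5, -0.1]
grip_width: 0.0433
grip_force: 25.0
```

Emit:
move_arm(commands=[{"hand":3,"travel":[1.8,3.5,0],"twist":[0,0,0]},{"hand":3,"travel":[1.8,3.5,0],"twist":[0,0,0]},{"hand":3,"travel":[1.8,3.5,0],"twist":[0,0,0]},{"hand":3,"travel":[1.8,3.5,0],"twist":[0,0,0]},{"hand":3,"travel":[1.8,3.5,0],"twist":[0,0,0]}])

```text
time: 13.98
position: [0.4547, 0.1276, 0.0782]
tool_rot: [0.0, 1.0, 0.0, -0.0]
ft_force: [0.9, 0.3, -0.4]
grip_width: 0.0429
grip_force: 25.0
```

Emit:
move_arm(commands=[{"hand":3,"travel":[1.8,3.5,0],"twist":[0,0,0]},{"hand":3,"travel":[1.8,3.5,0],"twist":[0,0,0]},{"hand":3,"travel":[1.4,2.8,0],"twist":[0,0,0]},{"hand":3,"travel":[1.4,2.8,0],"twist":[0,0,0]},{"hand":3,"travel":[0.8,1.6,0],"twist":[0,0,0]}])

```text
time: 14.4
position: [0.3816, 0.2704, 0.0782]
tool_rot: [-0.001, 1.0, 0.0, -0.001]
ft_force: [0.9, -0.6, -0.6]
grip_width: 0.0431
grip_force: 25.0
```

Emit:
move_arm(commands=[{"hand":3,"travel":[0.4,0.8,0],"twist":[0,0,0]},{"hand":3,"travel":[0,0,0],"twist":[0,0,0]},{"hand":3,"travel":[0,0,0],"twist":[0,0,0]},{"hand":3,"travel":[0,0,0],"twist":[0,0,0]},{"hand":3,"travel":[0,0,0],"twist":[0,0,0]}])

```text
time: 14.82
position: [0.3807, 0.2752, 0.078]
tool_rot: [0.001, 1.0, -0.0, 0.0]
ft_force: [1.1, 0.8, -0.8]
grip_width: 0.043
grip_force: 25.0
```

```bash
python3 chk.py blue .381 .276 .01; python3 - <<'E'
from h import *
from rig import robot
o=robot.get_obs();print(o['grip_width'],o['tool_rot'])
w=robot.camera('wrist')['frame'];cv2.imwrite('pics/g6.png',cv2.resize(w,(480,360))[:,:,::-1])
E
```

```text
pred [312.3 245.8] seen [315.4 237.5] d 58.7 at [0.3744 0.2783]
TCP [0.3807 0.2752 0.078 ] tool shift cm 0.63 0.32
0.043064847483805645 [ 8.01158729e-04  9.99999676e-01 -6.08517733e-05  3.81916500e-05]
```

View pics/g6.png

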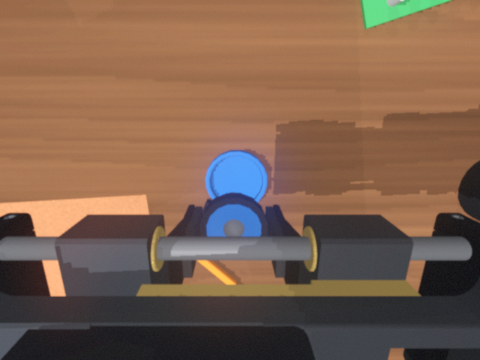

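The dock centre reads about (316,243), so it needs a 1–2 mm nudge. Then I'll lower.

Emit:
move_arm(commands=[{"hand":3,"travel":[0.1,0.2,1.5],"twist":[0,0,0]},{"hand":3,"travel":[0,0,2.5],"twist":[0,0,0]},{"hand":3,"travel":[0,0,2],"twist":[0,0,0]},{"hand":3,"travel":[0,0,1],"twist":[0,0,0]},{"hand":3,"travel":[0,0,0.3],"twist":[0,0,0]}])

```text
time: 15.33
position: [0.3781, 0.2771, 0.0041]
tool_rot: [0.0, 1.0, -0.001, -0.002]
ft_force: [-3.2, -4.2, 27.3]
grip_width: 0.0431
grip_force: 25.0
```

Emit:
move_arm(commands=[{"hand":3,"travel":[0,0,0.2],"twist":[0,0,0]},{"hand":3,"travel":[0,0,0],"twist":[0,0,0]},{"hand":3,"travel":[0,0,0],"twist":[0,0,0]},{"hand":3,"travel":[0,0,0],"twist":[0,0,0]}])

```text
time: 15.67
position: [0.3782, 0.2771, 0.0043]
tool_rot: [-0.0, 1.0, -0.001, -0.001]
ft_force: [-2.4, -2.2, 7.3]
grip_width: 0.0435
grip_force: 25.0
```

Emit:
move_arm(commands=[{"hand":7,"travel":[0,0,0],"twist":[0,0,0]},{"hand":7,"travel":[0,0,0],"twist":[0,0,0]},{"hand":7,"travel":[0,0,0],"twist":[0,0,0]},{"hand":7,"travel":[0,0,0],"twist":[0,0,0]},{"hand":7,"travel":[0,0,-0.5],"twist":[0,0,0]}], force=20)

```text
time: 16.08
position: [0.3788, 0.278, 0.0077]
tool_rot: [-0.0, 1.0, -0.0, -0.0]
ft_force: [-0.9, -0.1, -0.8]
grip_width: 0.066
grip_force: 0.0
```

Emit:
move_arm(commands=[{"hand":7.5,"travel":[0,0,-1.5],"twist":[0,0,0]},{"hand":8.7,"travel":[0,0,-2.5],"twist":[0,0,0]},{"hand":8.7,"travel":[0,0,-2.5],"twist":[0,0,0]},{"hand":8.7,"travel":[-0.4,-2,-0.7],"twist":[0,0,0]},{"hand":8.7,"travel":[-0.7,-4,0],"twist":[0,0,0]}])

```text
time: 16.5
position: [0.3923, 0.2207, 0.0826]
tool_rot: [-0.003, 1.0, 0.001, 0.004]
ft_force: [0.8, -0.4, -0.6]
grip_width: 0.0856
grip_force: 0.0
```

Emit:
move_arm(commands=[{"hand":8.7,"travel":[-0.7,-4,0],"twist":[0,0,0]},{"hand":8.7,"travel":[-0.7,-4,0],"twist":[0,0,0]},{"hand":8.7,"travel":[-0.7,-4,0],"twist":[0,0,0]},{"hand":8.7,"travel":[-0.7,-4,0],"twist":[0,0,0]},{"hand":8.7,"travel":[-0.7,-4,0],"twist":[0,0,0]}])

```text
time: 16.92
position: [0.4251, 0.0163, 0.0804]
tool_rot: [-0.0, 1.0, 0.0, 0.0]
ft_force: [0.4, -0.8, 1.0]
grip_width: 0.087
grip_force: 0.0
```

Emit:
move_arm(commands=[{"hand":8.7,"travel":[-0.7,-4,0],"twist":[0,0,0]},{"hand":8.7,"travel":[-0.7,-4,0],"twist":[0,0,0]},{"hand":8.7,"travel":[-0.4,-2,0],"twist":[0,0,0]},{"hand":8.7,"travel":[0,-0.8,0],"twist":[0,0,0]},{"hand":8.7,"travel":[0,0,0],"twist":[0,0,0]}])

```text
time: 17.33
position: [0.4434, -0.0914, 0.0802]
tool_rot: [0.001, 1.0, -0.0, 0.0]
ft_force: [-1.2, 0.4, -1.3]
grip_width: 0.087
grip_force: 0.0
```

Emit:
move_arm(commands=[{"hand":8.7,"travel":[0,0,0],"twist":[0,0,0]},{"hand":8.7,"travel":[0,0,0],"twist":[0,0,0]},{"hand":8.7,"travel":[0,0,0],"twist":[0,0,0]}])

```text
time: 17.58
position: [0.4421, -0.0879, 0.08]
tool_rot: [-0.001, 1.0, 0.0, -0.001]
ft_force: [-0.0, 0.3, -0.1]
grip_width: 0.0871
grip_force: 0.0
```

```bash
python3 chk.py green .442 -.091 .031;python3 - <<'E'
from h import *
from rig import robot
c=robot.camera('top');uv,A=blob(c['frame'],'blue',(212,284));print('blue drv top',uv,cast(c,uv,.02)[0])
E
```

```text
pred [306.7 253.5] seen [307.9 252.3] d 40.5 at [ 0.4411 -0.0901]
TCP [ 0.4421 -0.0879  0.08  ] tool shift cm 0.11 -0.23
blue drv top [202.70833333 282.83134921] [0.38162699 0.29771892 0.02      ]
```

Emit:
move_arm(commands=[{"hand":8.7,"travel":[0.1,-0.2,2],"twist":[0,0,0]},{"hand":8.7,"travel":[0,0,3],"twist":[0,0,0]},{"hand":8.7,"travel":[0,0,2],"twist":[0,0,0]},{"hand":7.5,"travel":[0,0,0.8],"twist":[0,0,0]},{"hand":6.5,"travel":[0,0,0.3],"twist":[0,0,0]}])

```text
time: 18.1
position: [0.4412, -0.0908, -0.0022]
tool_rot: [-0.001, 1.0, 0.001, -0.001]
ft_force: [-0.3, 0.3, -0.6]
grip_width: 0.0799
grip_force: 0.0
```

Emit:
move_arm(commands=[{"hand":3.5,"travel":[0,0,0],"twist":[0,0,0]},{"hand":3.5,"travel":[0,0,0],"twist":[0,0,0]},{"hand":3.5,"travel":[0,0,0],"twist":[0,0,0]},{"hand":3.5,"travel":[0,0,0],"twist":[0,0,0]},{"hand":3.5,"travel":[0,0,0],"twist":[0,0,0]}])

```text
time: 18.52
position: [0.4426, -0.092, -0.0001]
tool_rot: [-0.0, 1.0, -0.0, 0.001]
ft_force: [-1.3, 1.0, 2.2]
grip_width: 0.0494
grip_force: 20.0
```

Emit:
move_arm(commands=[{"hand":3.5,"travel":[0,0,0],"twist":[0,0,0]},{"hand":3.5,"travel":[0,0,0],"twist":[0,0,0]},{"hand":3.5,"travel":[0,0,0],"twist":[0,0,0]},{"hand":3.5,"travel":[0,0,0],"twist":[0,0,0]}])

```text
time: 18.85
position: [0.4426, -0.092, -0.0001]
tool_rot: [-0.0, 1.0, -0.0, 0.001]
ft_force: [-0.4, 0.7, 6.6]
grip_width: 0.0496
grip_force: 20.0
```

```bash
python3 - <<'E'
from h import *
from rig import robot
t=robot.camera('top')['frame'][200:330,110:330];s=robot.camera('scene')['frame'][110:230,280:480]
im=np.vstack([cv2.resize(t,(500,295)),cv2.resize(s,(500,300))]);cv2.imwrite('pics/p1.png',im[:,:,::-1])
E
```

```text
(no output)
```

View pics/p1.png

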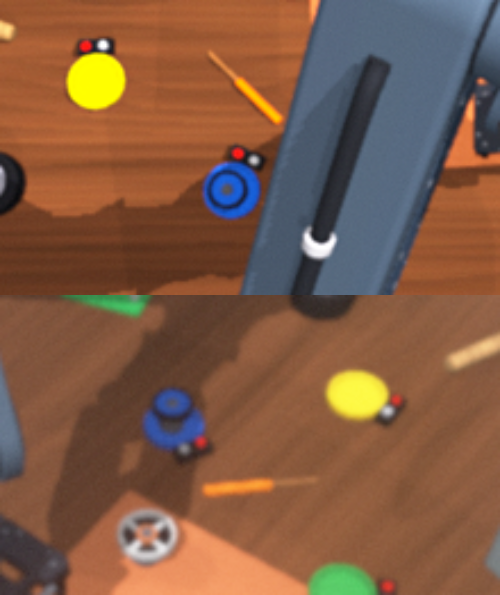

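The blue driver stands centred in its dock. Next is green.

Emit:
move_arm(commands=[{"hand":3.5,"travel":[0,0,-0.7],"twist":[0,0,0]},{"hand":3.5,"travel":[0,0,-2],"twist":[0,0,0]},{"hand":3.5,"travel":[0,0,-2.5],"twist":[0,0,0]},{"hand":3.5,"travel":[0,0,-2],"twist":[0,0,0]},{"hand":3.5,"travel":[-0.8,1.2,-0.8],"twist":[0,0,0]}], force=25)

```text
time: 19.37
position: [0.4502, -0.0812, 0.0815]
tool_rot: [0.001, 1.0, -0.001, 0.001]
ft_force: [0.7, -0.3, -1.3]
grip_width: 0.0491
grip_force: 25.0
```

Emit:
move_arm(commands=[{"hand":3.5,"travel":[-1.5,2.2,0],"twist":[0,0,0]},{"hand":3.5,"travel":[-2.3,3.4,0],"twist":[0,0,0]},{"hand":3.5,"travel":[-2.3,3.4,0],"twist":[0,0,0]},{"hand":3.5,"travel":[-2.3,3.4,0],"twist":[0,0,0]},{"hand":3.5,"travel":[-2.3,3.4,0],"twist":[0,0,0]}])

```text
time: 19.78
position: [0.5573, 0.0799, 0.0795]
tool_rot: [-0.0, 1.0, -0.0, -0.0]
ft_force: [0.3, -0.8, -1.6]
grip_width: 0.049
grip_force: 25.0
```

Emit:
move_arm(commands=[{"hand":3.5,"travel":[-2.3,3.4,0],"twist":[0,0,0]},{"hand":3.5,"travel":[-2.3,3.4,0],"twist":[0,0,0]},{"hand":3.5,"travel":[-2,3,0],"twist":[0,0,0]},{"hand":3.5,"travel":[-1.1,1.8,0],"twist":[0,0,0]},{"hand":3.5,"travel":[-0.6,1,0],"twist":[0,0,0]}])

```text
time: 20.2
position: [0.641, 0.2072, 0.0792]
tool_rot: [-0.002, 1.0, 0.0, 0.001]
ft_force: [-0.1, 0.1, -0.7]
grip_width: 0.0489
grip_force: 25.0
```

Emit:
move_arm(commands=[{"hand":3.5,"travel":[0,0,0],"twist":[0,0,0]},{"hand":3.5,"travel":[0,0,0],"twist":[0,0,0]},{"hand":3.5,"travel":[0,0,0],"twist":[0,0,0]},{"hand":3.5,"travel":[0,0,0],"twist":[0,0,0]}])

```text
time: 20.53
position: [0.6388, 0.2024, 0.0789]
tool_rot: [0.001, 1.0, -0.0, -0.001]
ft_force: [-0.0, -0.8, -1.0]
grip_width: 0.0493
grip_force: 25.0
```

```bash
python3 chk.py green .6404 .2045 .01
```

```text
pred [314.  247.3] seen [315.8 236. ] d 55.8 at [0.6314 0.2058]
TCP [0.6388 0.2024 0.0789] tool shift cm 0.74 0.34
```

Emit:
move_arm(commands=[{"hand":3.5,"travel":[0,0.3,1.5],"twist":[0,0,0]},{"hand":3.5,"travel":[0,0,2.5],"twist":[0,0,0]},{"hand":3.5,"travel":[0,0,2],"twist":[0,0,0]},{"hand":3.5,"travel":[0,0,1],"twist":[0,0,0]},{"hand":3.5,"travel":[0,0,0.3],"twist":[0,0,0]}])

```text
time: 21.0
position: [0.6379, 0.2058, 0.005]
tool_rot: [0.0, 1.0, -0.001, -0.003]
ft_force: [-4.3, -1.7, 10.5]
grip_width: 0.0495
grip_force: 25.0
```

Emit:
move_arm(commands=[{"hand":3.5,"travel":[0,0,0.2],"twist":[0,0,0]},{"hand":3.5,"travel":[0,0,0],"twist":[0,0,0]},{"hand":3.5,"travel":[0,0,0],"twist":[0,0,0]},{"hand":3.5,"travel":[0,0,0],"twist":[0,0,0]}])

```text
time: 21.33
position: [0.6407, 0.2068, 0.005]
tool_rot: [-0.0, 1.0, -0.0, 0.001]
ft_force: [-0.4, -0.9, 2.6]
grip_width: 0.0488
grip_force: 25.0
```

Emit:
move_arm(commands=[{"hand":7.5,"travel":[0,0,0],"twist":[0,0,0]},{"hand":7.5,"travel":[0,0,0],"twist":[0,0,0]},{"hand":7.5,"travel":[0,0,0],"twist":[0,0,0]},{"hand":7.5,"travel":[0,0,0],"twist":[0,0,0]},{"hand":7.5,"travel":[0,0,-0.5],"twist":[0,0,0]}], force=20)

```text
time: 21.75
position: [0.6391, 0.2072, 0.0082]
tool_rot: [-0.0, 1.0, -0.0, -0.001]
ft_force: [0.3, -0.1, -1.1]
grip_width: 0.0721
grip_force: 0.0
```

Emit:
move_arm(commands=[{"hand":7.5,"travel":[0,0,-1.5],"twist":[0,0,0]},{"hand":8.7,"travel":[0,0,-2.5],"twist":[0,0,0]},{"hand":8.7,"travel":[0,0,-2.5],"twist":[0,0,0]},{"hand":8.7,"travel":[1,-1.8,-0.7],"twist":[0,0,0]},{"hand":8.7,"travel":[1.6,-3,0],"twist":[0,0,0]}])

```text
time: 22.17
position: [0.6181, 0.1616, 0.0848]
tool_rot: [-0.002, 1.0, 0.001, 0.005]
ft_force: [-0.7, 0.1, -1.2]
grip_width: 0.0856
grip_force: 0.0
```

Emit:
move_arm(commands=[{"hand":8.7,"travel":[1.9,-3.4,0],"twist":[0,0,0]},{"hand":8.7,"travel":[1.9,-3.4,0],"twist":[0,0,0]},{"hand":8.7,"travel":[1.9,-3.4,0],"twist":[0,0,0]},{"hand":8.7,"travel":[1.9,-3.4,0],"twist":[0,0,0]},{"hand":8.7,"travel":[1.9,-3.4,0],"twist":[0,0,0]}])

```text
time: 22.58
position: [0.5183, -0.012, 0.0816]
tool_rot: [-0.001, 1.0, -0.0, 0.001]
ft_force: [0.2, -1.0, -0.1]
grip_width: 0.087
grip_force: 0.0
```

Emit:
move_arm(commands=[{"hand":8.7,"travel":[1.9,-3.4,0],"twist":[0,0,0]},{"hand":8.7,"travel":[1.9,-3.4,0],"twist":[0,0,0]},{"hand":8.7,"travel":[1.9,-3.4,0],"twist":[0,0,0]},{"hand":8.7,"travel":[1.9,-3.4,0],"twist":[0,0,0]},{"hand":8.7,"travel":[1.9,-3.4,0],"twist":[0,0,0]}])

```text
time: 23.0
position: [0.4234, -0.1824, 0.0816]
tool_rot: [-0.0, 1.0, -0.0, 0.0]
ft_force: [0.9, -0.8, 0.4]
grip_width: 0.0872
grip_force: 0.0
```

Emit:
move_arm(commands=[{"hand":8.7,"travel":[1.9,-3.4,0],"twist":[0,0,0]},{"hand":8.7,"travel":[1.9,-3.4,0],"twist":[0,0,0]},{"hand":8.7,"travel":[1.1,-2,0],"twist":[0,0,0]},{"hand":8.7,"travel":[0.5,-1,0],"twist":[0,0,0]},{"hand":8.7,"travel":[0,0,0],"twist":[0,0,0]}])

```text
time: 23.42
position: [0.37, -0.2814, 0.0814]
tool_rot: [0.002, 1.0, -0.001, 0.001]
ft_force: [-0.2, 0.8, 0.3]
grip_width: 0.0869
grip_force: 0.0
```

Emit:
move_arm(commands=[{"hand":8.7,"travel":[0,0,0],"twist":[0,0,0]},{"hand":8.7,"travel":[0,0,0],"twist":[0,0,0]},{"hand":8.7,"travel":[0,0,0],"twist":[0,0,0]}])

```text
time: 23.67
position: [0.3706, -0.2771, 0.081]
tool_rot: [-0.001, 1.0, 0.0, -0.0]
ft_force: [-0.2, 0.8, -0.4]
grip_width: 0.0872
grip_force: 0.0
```

```bash
python3 chk.py yellow .3705 -.280 .031
```

```text
pred [307. 253.] seen [310.5 250.7] d 49.5 at [ 0.3688 -0.2776]
TCP [ 0.3706 -0.2771  0.081 ] tool shift cm 0.18 -0.05
```

Emit:
move_arm(commands=[{"hand":8.7,"travel":[0.1,-0.1,2],"twist":[0,0,0]},{"hand":8.7,"travel":[0,0,3],"twist":[0,0,0]},{"hand":8.7,"travel":[0,0,2],"twist":[0,0,0]},{"hand":8.7,"travel":[0,0,0.8],"twist":[0,0,0]},{"hand":7.5,"travel":[0,0,0.4],"twist":[0,0,0]}])

```text
time: 24.13
position: [0.369, -0.2784, -0.0021]
tool_rot: [-0.001, 1.0, 0.001, -0.001]
ft_force: [-0.1, -0.3, -0.3]
grip_width: 0.0847
grip_force: 0.0
```

Emit:
move_arm(commands=[{"hand":4,"travel":[0,0,0],"twist":[0,0,0]},{"hand":4,"travel":[0,0,0],"twist":[0,0,0]},{"hand":4,"travel":[0,0,0],"twist":[0,0,0]},{"hand":4,"travel":[0,0,0],"twist":[0,0,0]},{"hand":4,"travel":[0,0,0],"twist":[0,0,0]}])

```text
time: 24.55
position: [0.3695, -0.2802, -0.0001]
tool_rot: [-0.0, 1.0, -0.001, 0.0]
ft_force: [0.2, -0.4, 3.4]
grip_width: 0.0556
grip_force: 20.1
```

Emit:
move_arm(commands=[{"hand":4,"travel":[0,0,0],"twist":[0,0,0]},{"hand":4,"travel":[0,0,0],"twist":[0,0,0]},{"hand":4,"travel":[0,0,0],"twist":[0,0,0]},{"hand":4,"travel":[0,0,0],"twist":[0,0,0]}])

```text
time: 24.88
position: [0.3695, -0.2802, -0.0001]
tool_rot: [-0.0, 1.0, -0.001, 0.001]
ft_force: [0.1, 1.1, 6.6]
grip_width: 0.0551
grip_force: 20.0
```

Emit:
move_arm(commands=[{"hand":4,"travel":[0,0,-0.7],"twist":[0,0,0]},{"hand":4,"travel":[0,0,-2],"twist":[0,0,0]},{"hand":4,"travel":[0,0,-2.5],"twist":[0,0,0]},{"hand":4,"travel":[0,0,-2],"twist":[0,0,0]},{"hand":4,"travel":[-0.3,1.6,-0.8],"twist":[0,0,0]}], force=25)

```text
time: 25.3
position: [0.374, -0.2679, 0.0818]
tool_rot: [0.001, 1.0, -0.003, 0.003]
ft_force: [1.6, -0.0, -1.4]
grip_width: 0.0549
grip_force: 25.0
```

Emit:
move_arm(commands=[{"hand":4,"travel":[-0.4,2.5,0],"twist":[0,0,0]},{"hand":4,"travel":[-0.8,4,0],"twist":[0,0,0]},{"hand":4,"travel":[-0.8,4,0],"twist":[0,0,0]},{"hand":4,"travel":[-0.8,4,0],"twist":[0,0,0]},{"hand":4,"travel":[-0.8,4,0],"twist":[0,0,0]}])

```text
time: 25.72
position: [0.4078, -0.0773, 0.0794]
tool_rot: [0.0, 1.0, -0.0, 0.0]
ft_force: [0.6, -0.4, -1.2]
grip_width: 0.055
grip_force: 25.0
```

Emit:
move_arm(commands=[{"hand":4,"travel":[-0.8,4,0],"twist":[0,0,0]},{"hand":4,"travel":[-0.8,4,0],"twist":[0,0,0]},{"hand":4,"travel":[-0.8,4,0],"twist":[0,0,0]},{"hand":4,"travel":[-0.8,4,0],"twist":[0,0,0]},{"hand":4,"travel":[-0.8,4,0],"twist":[0,0,0]}])

```text
time: 26.13
position: [0.4476, 0.1232, 0.0794]
tool_rot: [-0.0, 1.0, -0.0, -0.0]
ft_force: [1.7, -0.6, -0.9]
grip_width: 0.0553
grip_force: 25.0
```

Emit:
move_arm(commands=[{"hand":4,"travel":[-0.8,4,0],"twist":[0,0,0]},{"hand":4,"travel":[-0.8,4,0],"twist":[0,0,0]},{"hand":4,"travel":[-0.8,4,0],"twist":[0,0,0]},{"hand":4,"travel":[-0.8,4,0],"twist":[0,0,0]},{"hand":4,"travel":[-0.8,4,0],"twist":[0,0,0]}])

```text
time: 26.55
position: [0.4873, 0.3232, 0.0793]
tool_rot: [-0.001, 1.0, -0.0, -0.0]
ft_force: [0.7, -0.4, -2.1]
grip_width: 0.0555
grip_force: 25.0
```

Emit:
move_arm(commands=[{"hand":4,"travel":[-0.8,4,0],"twist":[0,0,0]},{"hand":4,"travel":[-0.8,4,0],"twist":[0,0,0]},{"hand":4,"travel":[-0.4,2.3,0],"twist":[0,0,0]},{"hand":4,"travel":[-0.1,1.3,0],"twist":[0,0,0]},{"hand":4,"travel":[0,0,0],"twist":[0,0,0]}])

```text
time: 26.97
position: [0.5087, 0.4404, 0.079]
tool_rot: [-0.002, 1.0, 0.001, 0.001]
ft_force: [-0.1, 1.3, -0.7]
grip_width: 0.055
grip_force: 25.0
```

Emit:
move_arm(commands=[{"hand":4,"travel":[0,0,0],"twist":[0,0,0]},{"hand":4,"travel":[0,0,0],"twist":[0,0,0]},{"hand":4,"travel":[0,0,0],"twist":[0,0,0]}])

```text
time: 27.22
position: [0.5084, 0.4354, 0.0789]
tool_rot: [0.0, 1.0, -0.001, -0.001]
ft_force: [0.5, -0.1, -1.0]
grip_width: 0.0549
grip_force: 25.0
```

```bash
python3 chk.py yellow .509 .4367 .01
```

```text
pred [313. 246.] seen [315.  250.4] d 73.3 at [0.5126 0.4382]
TCP [0.5084 0.4354 0.0789] tool shift cm -0.42 0.28
```

Emit:
move_arm(commands=[{"hand":4,"travel":[0,0.2,1.5],"twist":[0,0,0]},{"hand":4,"travel":[0,0,2.5],"twist":[0,0,0]},{"hand":4,"travel":[0,0,2],"twist":[0,0,0]},{"hand":4,"travel":[0,0,1],"twist":[0,0,0]},{"hand":4,"travel":[0,0,0.3],"twist":[0,0,0]}])

```text
time: 27.68
position: [0.5073, 0.4369, 0.0049]
tool_rot: [0.0, 1.0, -0.002, -0.002]
ft_force: [-3.0, -4.2, 11.1]
grip_width: 0.055
grip_force: 25.0
```

Emit:
move_arm(commands=[{"hand":4,"travel":[0,0,0.2],"twist":[0,0,0]},{"hand":4,"travel":[0,0,0],"twist":[0,0,0]},{"hand":4,"travel":[0,0,0],"twist":[0,0,0]},{"hand":4,"travel":[0,0,0],"twist":[0,0,0]}])

```text
time: 28.02
position: [0.5097, 0.4392, 0.0049]
tool_rot: [-0.0, 1.0, 0.0, 0.001]
ft_force: [0.2, -0.6, 1.1]
grip_width: 0.0551
grip_force: 25.0
```

Seated. I'll release, retract and check everything.

Emit:
move_arm(commands=[{"hand":8,"travel":[0,0,0],"twist":[0,0,0]},{"hand":8,"travel":[0,0,0],"twist":[0,0,0]},{"hand":8,"travel":[0,0,0],"twist":[0,0,0]},{"hand":8,"travel":[0,0,0],"twist":[0,0,0]},{"hand":8,"travel":[0,0,-0.5],"twist":[0,0,0]}])

```text
time: 28.43
position: [0.5081, 0.4388, 0.0082]
tool_rot: [-0.0, 1.0, -0.001, -0.001]
ft_force: [-0.3, -0.2, 0.6]
grip_width: 0.077
grip_force: 0.0
```

Emit:
move_arm(commands=[{"hand":8,"travel":[0,0,-1.5],"twist":[0,0,0]},{"hand":8,"travel":[0,0,-3],"twist":[0,0,0]},{"hand":8,"travel":[0,0,-4],"twist":[0,0,0]},{"hand":8,"travel":[0,0,-4],"twist":[0,0,0]},{"hand":8,"travel":[0,0,-2],"twist":[0,0,0]}])

```text
time: 28.85
position: [0.511, 0.4408, 0.1598]
tool_rot: [-0.0, 1.0, 0.002, 0.003]
ft_force: [1.0, -0.4, 0.9]
grip_width: 0.08
grip_force: 0.0
```

Emit:
move_arm(commands=[{"hand":8,"travel":[2.5,2,0],"twist":[0,0,0]},{"hand":8,"travel":[3,2.5,0],"twist":[0,0,0]},{"hand":8,"travel":[3,2.5,0],"twist":[0,0,0]},{"hand":8,"travel":[3,2.5,0],"twist":[0,0,0]},{"hand":8,"travel":[3,2,0],"twist":[0,0,0]}])

```text
time: 29.27
position: [0.3624, 0.5557, 0.1547]
tool_rot: [-0.0, 1.0, 0.001, 0.0]
ft_force: [0.6, 1.0, -0.2]
grip_width: 0.08
grip_force: 0.0
```

Emit:
move_arm(commands=[{"hand":8,"travel":[2.5,1,0],"twist":[0,0,0]},{"hand":8,"travel":[1,0,0],"twist":[0,0,0]},{"hand":8,"travel":[0,0,0],"twist":[0,0,0]},{"hand":8,"travel":[0,0,0],"twist":[0,0,0]},{"hand":8,"travel":[0,0,0],"twist":[0,0,0]}])

```text
time: 29.68
position: [0.3304, 0.5637, 0.1543]
tool_rot: [0.0, 1.0, 0.0, 0.001]
ft_force: [-0.2, 0.3, 0.2]
grip_width: 0.0798
grip_force: 0.0
```

```bash
python3 - <<'E'
from h import *
from rig import robot
c=robot.camera('top');t=c['frame'];s=robot.camera('scene')['frame']
cr=[cv2.resize(im[v-35:v+35,u-50:u+50],(400,280)) for im,u,v in((t,212,270),(t,241,187),(t,152,235),(t,486,227))]
cv2.imwrite('pics/f1.png',np.vstack([np.hstack(cr[:2]),np.hstack(cr[2:])])[:,:,::-1])
cv2.imwrite('pics/f2.png',s[:,:,::-1])
E
```

```text
(no output)
```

View pics/f1.png

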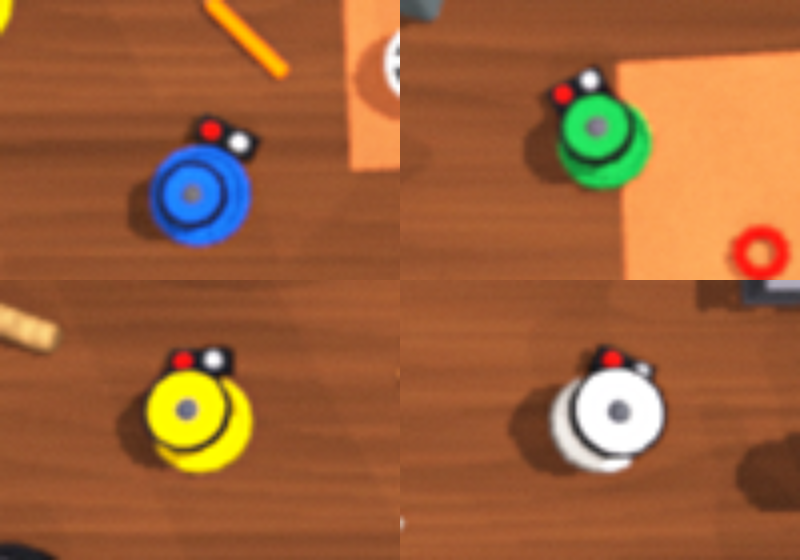

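View pics/f2.png

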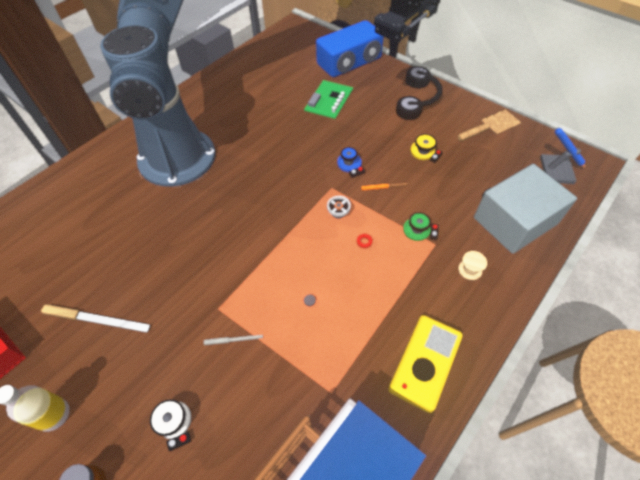

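All four drivers stand in their docks, and the bare one is untouched at (339,206) in the scene view. I'll correct the dust-cap offsets for parallax before handing in.

```bash
python3 - <<'E'
from h import *
from rig import robot
c=robot.camera('top')
for k,p,d in(('b',(210,283.3),(.3816,.2772)),('g',(240.25,183.75),(.6409,.206)),('y',(148.5,232.25),(.5096,.4385)),('w',(490.75,224.5),(.5274,-.4467))):
    print(k,((cast(c,p,.033)[0][:2]-d)*1000).round(1))
o=robot.get_obs();print(abs(o['joint_velocities']).max())
E
```

```text
b [-2.7 -0.8]
g [ 1.4 -0.7]
y [2.8 1.4]
w [ 1.8 -5.3]
0.00474938282362275
```

```bash
python3 -c "
from rig import robot
print(robot.hand_in())"
```

```text
the job is handed in; nothing more can be done
None
```

The job is handed in at about 30 s of the 104 s allowed: all four coned drivers stand in the docks of their colours, each measured within 6 mm of centre (limit 15 mm), and the bare driver looks unmoved; the hand-in returned no verdict.

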